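# Try the plunge gauges and chuck a good one

### The job

First try every depth gauge in the blue rack by pushing its plunger down as far as it goes: a good one slides in through its whole stroke and stays in, a bad one sticks part way. Put the bad ones in the red reject bin and leave the good ones standing in the rack. After all have been tried, with the yellow plug moved from the collet to a free hole of the rack, set the shank of any one good gauge fully home in the loose collet of the green chuck and only then turn the collet nut by its red handle clockwise to its stop, so that it grips the gauge upright. Leave the other things on the bench where they are.

Things in the scene. Friction and masses are not known exactly. Their poses are not given: they have to be found in the camera images.
- rack: Blue steel rack block, 298 x 80 mm, 50 mm tall, fixed to the bench. Origin at the centre of its underside; x runs along the row of six holes (17 mm wide, 43 mm deep, centres at x = -112.5, -67.5, -22.5, 22.5, 67.5, 112.5 mm), z up.
- chuck: Green collet chuck fixed on the bench: 120 mm square base 12 mm thick, round body 68 mm across up to 60 mm, then the steel nut (54 mm across, 60 to 85 mm up). Origin at the centre of the underside, on the bore's axis, z up. Bore 16.4 mm wide between four brass jaws while loose; its floor is 50 mm up, so a gauge fully home has its shoulder 88 mm up, 3 mm above the nut.
- collet_mouth (a point): Centre of the collet's mouth, on the bore's axis, level with the nut's top face (85 mm above the bench); z up.
- nut (a joint): Collet nut, rad: 0 = fully loose, 2.0 = stop, fully tight; grows clockwise seen from above. The jaws meet a shank at about 1.7 and grip it from 1.85. It starts between 0 and 0.2 and stays where it is left (some 2 N at the handle, more as it grips).
- nut_handle (a point): Grip point on the nut's handle: a red upright pin, 16 mm across, at the end of the nut's radial bar, 80 mm from the bore's axis. The pin reaches from the bar (bar's top 78 mm above the bench) to 122 mm; this point is on the pin's axis at 105 mm. It swings about the bore's axis with the nut; the point's x axis points outward along the bar.
- plug: Yellow blanking plug standing in the collet's mouth at the start: round knob 36 mm across, 36 mm tall, with a shank below 12 mm across, 25 mm long; 60 g. Origin at the centre of the knob's underside (its shoulder, which rests on the nut or, in a hole, on the rack); z up along it.
- reject_bin: Open red plastic bin, loose on the bench, 240 (x) x 180 (y) mm, 70 mm tall, walls and floor 4 mm, 0.9 kg. Origin at the centre of its underside, z up.
- gauge1: Depth gauge 1, shank down in the rack (all look alike; some may be absent), about 0.25 kg. Aluminium barrel 32 mm across, 52 mm long, orange band; steel shank below, 14 mm across, 38 mm long, chamfered; black plunger button on top (22 mm across), its top 76 mm above the shoulder when out. Origin: centre of the barrel's underside, the shoulder resting on the rack; z from shank to button.
- gauge2: Depth gauge 2, shank down in the rack (all look alike; some may be absent), about 0.25 kg. Aluminium barrel 32 mm across, 52 mm long, orange band; steel shank below, 14 mm across, 38 mm long, chamfered; black plunger button on top (22 mm across), its top 76 mm above the shoulder when out. Origin: centre of the barrel's underside, the shoulder resting on the rack; z from shank to button.
- gauge3: Depth gauge 3, shank down in the rack (all look alike; some may be absent), about 0.25 kg. Aluminium barrel 32 mm across, 52 mm long, orange band; steel shank below, 14 mm across, 38 mm long, chamfered; black plunger button on top (22 mm across), its top 76 mm above the shoulder when out. Origin: centre of the barrel's underside, the shoulder resting on the rack; z from shank to button.
- gauge4: Depth gauge 4, shank down in the rack (all look alike; some may be absent), about 0.25 kg. Aluminium barrel 32 mm across, 52 mm long, orange band; steel shank below, 14 mm across, 38 mm long, chamfered; black plunger button on top (22 mm across), its top 76 mm above the shoulder when out. Origin: centre of the barrel's underside, the shoulder resting on the rack; z from shank to button.
- gauge5: Depth gauge 5, shank down in the rack (all look alike; some may be absent), about 0.25 kg. Aluminium barrel 32 mm across, 52 mm long, orange band; steel shank below, 14 mm across, 38 mm long, chamfered; black plunger button on top (22 mm across), its top 76 mm above the shoulder when out. Origin: centre of the barrel's underside, the shoulder resting on the rack; z from shank to button.
- gauge6: Depth gauge 6, shank down in the rack (all look alike; some may be absent), about 0.25 kg. Aluminium barrel 32 mm across, 52 mm long, orange band; steel shank below, 14 mm across, 38 mm long, chamfered; black plunger button on top (22 mm across), its top 76 mm above the shoulder when out. Origin: centre of the barrel's underside, the shoulder resting on the rack; z from shank to button.
- plunger1 (a joint): Plunger of gauge 1, m: 0 = fully out, grows as it is pushed down into the barrel; a free one slides with about 2.5 N to 0.018 (its full stroke) and stays where it is left; one that sticks jams at about 0.006 and goes no farther. It starts between 0 and 0.002.
- plunger2 (a joint): Plunger of gauge 2, m: 0 = fully out, grows as it is pushed down into the barrel; a free one slides with about 2.5 N to 0.018 (its full stroke) and stays where it is left; one that sticks jams at about 0.006 and goes no farther. It starts between 0 and 0.002.
- plunger3 (a joint): Plunger of gauge 3, m: 0 = fully out, grows as it is pushed down into the barrel; a free one slides with about 2.5 N to 0.018 (its full stroke) and stays where it is left; one that sticks jams at about 0.006 and goes no farther. It starts between 0 and 0.002.
- plunger4 (a joint): Plunger of gauge 4, m: 0 = fully out, grows as it is pushed down into the barrel; a free one slides with about 2.5 N to 0.018 (its full stroke) and stays where it is left; one that sticks jams at about 0.006 and goes no farther. It starts between 0 and 0.002.
- plunger5 (a joint): Plunger of gauge 5, m: 0 = fully out, grows as it is pushed down into the barrel; a free one slides with about 2.5 N to 0.018 (its full stroke) and stays where it is left; one that sticks jams at about 0.006 and goes no farther. It starts between 0 and 0.002.
- plunger6 (a joint): Plunger of gauge 6, m: 0 = fully out, grows as it is pushed down into the barrel; a free one slides with about 2.5 N to 0.018 (its full stroke) and stays where it is left; one that sticks jams at about 0.006 and goes no farther. It starts between 0 and 0.002.
- oil_bottle: Bystander: yellow oil bottle, 60 mm across and 160 mm tall, standing; to be left alone. Origin at its underside.
- spanner: Bystander: steel spanner lying flat; to be left alone. Origin at its underside.
- brush: Bystander: brush lying flat; to be left alone. Origin at its underside.
- setup_block: Bystander: steel block 75 x 50 x 25 mm lying flat; to be left alone. Origin at its underside.
- insert_box: Bystander: closed cardboard box 100 x 70 x 35 mm; to be left alone. Origin at its underside.
Not all that is in view belongs to the job. Leave any purple look-alike of the gauge5 alone.

How it is judged:
On the way, in this order (a step that is already met when the one before it is completed fails the run):
1. every plunger has been pushed as far as it goes, before a gauge is set into the collet (value of joint each of plunger1, plunger3, plunger5 above 0.016 m and value of joint each of plunger2, plunger4, plunger6 above 0.0045 m and horizontal distance between each of gauge1, gauge2, gauge3, gauge4, gauge5, gauge6 and collet_mouth above 0.02 m), for 0.1 s.
2. a good gauge is fully home in the collet while the nut is still loose (((horizontal distance between gauge1 and collet_mouth below 0.004 m and z of gauge1 in the frame of chuck between 0.083 and 0.092 m and angle between gauge1's own z axis and vertical below 0.09 rad) or (horizontal distance between gauge3 and collet_mouth below 0.004 m and z of gauge3 in the frame of chuck between 0.083 and 0.092 m and angle between gauge3's own z axis and vertical below 0.09 rad) or (horizontal distance between gauge5 and collet_mouth below 0.004 m and z of gauge5 in the frame of chuck between 0.083 and 0.092 m and angle between gauge5's own z axis and vertical below 0.09 rad)) and value of joint nut below 0.6 rad), for 0.2 s.
3. the nut is turned until the collet grips that gauge (((horizontal distance between gauge1 and collet_mouth below 0.004 m and z of gauge1 in the frame of chuck between 0.083 and 0.092 m and angle between gauge1's own z axis and vertical below 0.09 rad) or (horizontal distance between gauge3 and collet_mouth below 0.004 m and z of gauge3 in the frame of chuck between 0.083 and 0.092 m and angle between gauge3's own z axis and vertical below 0.09 rad) or (horizontal distance between gauge5 and collet_mouth below 0.004 m and z of gauge5 in the frame of chuck between 0.083 and 0.092 m and angle between gauge5's own z axis and vertical below 0.09 rad)) and value of joint nut above 1.85 rad), for 0.2 s.
At the end, for the whole second after the job is handed in: One good gauge upright and home in the collet (4 mm off axis, shoulder 83-92 mm up, 0.09 rad), nut at 1.85 rad or more; other good gauges and plug upright (0.12 rad) in rack holes, all good plungers in 15 mm or more; each sticking gauge at rest in the bin, origin within the walls, under 80 mm up (all of step 3 and ((horizontal distance between gauge1 and collet_mouth below 0.004 m and z of gauge1 in the frame of chuck between 0.083 and 0.092 m and angle between gauge1's own z axis and vertical below 0.09 rad) or (x of gauge1 in the frame of rack between -0.128 and 0.128 m and y of gauge1 in the frame of rack between -0.012 and 0.012 m and z of gauge1 in the frame of rack below 0.055 m and angle between gauge1's own z axis and vertical below 0.12 rad)) and ((horizontal distance between gauge3 and collet_mouth below 0.004 m and z of gauge3 in the frame of chuck between 0.083 and 0.092 m and angle between gauge3's own z axis and vertical below 0.09 rad) or (x of gauge3 in the frame of rack between -0.128 and 0.128 m and y of gauge3 in the frame of rack between -0.012 and 0.012 m and z of gauge3 in the frame of rack below 0.055 m and angle between gauge3's own z axis and vertical below 0.12 rad)) and ((horizontal distance between gauge5 and collet_mouth below 0.004 m and z of gauge5 in the frame of chuck between 0.083 and 0.092 m and angle between gauge5's own z axis and vertical below 0.09 rad) or (x of gauge5 in the frame of rack between -0.128 and 0.128 m and y of gauge5 in the frame of rack between -0.012 and 0.012 m and z of gauge5 in the frame of rack below 0.055 m and angle between gauge5's own z axis and vertical below 0.12 rad)) and value of joint each of plunger1, plunger3, plunger5 above 0.015 m and x of gauge2 in the frame of reject_bin between -0.118 and 0.118 m and y of gauge2 in the frame of reject_bin between -0.088 and 0.088 m and z of each of gauge2, gauge4, gauge6 in the frame of reject_bin below 0.08 m and linear speed of each of gauge2, gauge4, gauge6 below 0.03 m/s and x of gauge4 in the frame of reject_bin between -0.118 and 0.118 m and y of gauge4 in the frame of reject_bin between -0.088 and 0.088 m and x of gauge6 in the frame of reject_bin between -0.118 and 0.118 m and y of gauge6 in the frame of reject_bin between -0.088 and 0.088 m and x of plug in the frame of rack between -0.128 and 0.128 m and y of plug in the frame of rack between -0.012 and 0.012 m and z of plug in the frame of rack below 0.055 m and angle between plug's own z axis and vertical below 0.12 rad); the robot touches nothing.
It fails at once if a bystander is moved more than 40 mm (distance of any of oil_bottle, spanner, brush, setup_block, insert_box from where it was at the start of the episode above 0.04 m).
Of gauge1, gauge2, gauge3, gauge4, gauge5, gauge6 only 4 to 6 are there at a start; the rules pass over those that are not, and their reading is None.
At some moment in a run one of reject_bin may be knocked a few centimetres aside while the robot is not near it.
It also fails if it takes over 210 s, if anything falls off the work surface, if the arm or the gripper's body presses on something with over 40 N, if the wrist force passes 120 N, or if a joint passes its speed limit or range.

### The arm

A 6-joint arm with a two-finger parallel gripper is mounted at the origin on the work surface. World frame = base frame: x ahead of the robot, y to its left, z up, the work surface at z = 0. Lengths are in m, angles in rad, forces in N, time in s.
With the tool pointing down it reaches from about 0.375 to 0.9 m from the base axis. Payload 3.1 kg.
Tool frame: the origin (TCP) lies at the very end of the fingers, on their centre line; the grasp point (between the pads) lies 19 mm behind it (grip_depth is the distance from the TCP to the grasp point, in m); z points along the fingers, y is the line along which they close (so a half turn about z gives the same grasp; the last joint's range is limited). The gripper opens to 85 mm and grips with 20 to 120 N. Pads are 22 mm wide; open, the fingers measure 114 mm over their backs; the gripper's body (76 mm by 85 mm) begins 54 mm behind the grasp point. The pads swing forward as they close: fully open they stand 13 mm farther back than shut.
Start: joints at [1.014, 0.527, 1.433, -0, 1.181, -0.178], TCP at [0.231, 0.581, 0.231] pointing down, gripper open.
Joint ranges: [-3.08, 3.08], [-0.75, 2.2], [0.22, 2.44], [-1.43, 4.57], [0, 2.65], [-2.85, 2.85]. Speed limits (rad/s): [2.79, 2.79, 3.14, 3.14, 3.14, 3.14].

### API

Orientations are given as a unit quaternion [x, y, z, w].
In Python, from station import * gives the robot as it stands.
- The arm moves only by the tool apply_moves, never from a script. Its argument "plan" is a list of rows, each a list of 7 numbers: the shift along the tool's x, y, z in m, then the turn, a rotation vector about the tool's x, y, z in rad, then the gripper command: -1 is fully open, 1 is shut, values between are in proportion. In form: [[dx, dy, dz, wx, wy, wz, jaw], ...]. A call has 1 to 8 rows; each row shifts and turns the commanded pose from where the row before left it, along the tool's axes as they then stand; what a row does not reach is not made up. A row lasts 1/8 s, in which the tool goes at most 62.5 mm and 10.7 degrees, less where a joint would pass 70% of its speed; a pose out of reach is approached as far as the arm can. A call is refused whole if a number of a shift passes 0.0625 or a number of a turn 0.188, either way. A call with a gripper value outside its range is refused whole. The fingers move at their own pace and stop on an object; "force" is the grip in N (left out, the last holds). Time passes only in rows, so rows that do not move let the fingers close. It gives the time, the measured TCP pose, the force, the opening and the grip force at its end, in the units of the state.
- sense(): the state, without advancing time (a new reading comes with each control period).
- snapshot(name): name is "scene" or "top"; returns the picture (384x512x3 uint8, red, green, blue); there is no depth.
- calibration(name): a dict with "camera_matrix" (3x3 intrinsics, pixels), "R" (3x3) and "t" (3): a world point X has camera coordinates R X + t. Camera axes: x right, y down, z forward; pixel columns grow to the right and rows downward; lengths in m; the calibration is good to about 2 mm. A picture is of the moment at which its call begins. calibration takes no time and is no camera call.
- sign_off(): hands the job in; it is judged then, once.
The state is a dict: "t": time; "q": joint angles; "qd": joint speeds; "tau": joint torques, N m; "tcp_pos": TCP position; "tool_rot": TCP orientation; "force": force on the tool from outside, world axes, zero at the start; "ft_torque": the same for the moment, N m; "finger_gap": opening from 0.0 (shut) to 1.0 (fully open); "gripper_force": force on a finger pad.
Only numpy, scipy, OpenCV 4.12 (cv2) and the standard library are available. Lean on these libraries where they do the work, as an engineer would, in place of code of your own. Each camera call takes 0.05 s, during which the arm holds its last target. There are 200 camera calls.

## Working session

There is one attempt and no reset: what is moved stays moved. The work goes in short steps, Python scripts to look and compute and a tool call to move; the robot and the scene stay as the last step left them, time stands still between calls to the robot, and variables do not carry over. Pictures are saved under pics/ and viewed, at most 14 in all, crops included, and the job is handed in when it is done.

Besides the shell and the picture viewer there is one more tool, called after ">>>" as name([rows], argument=value, ...), one row to a line, values as JSON. apply_moves: Moves the arm, as the interface text tells. Its arguments: {"type":"object","properties":{"plan":{"type":"array"},"force":{"type":"number"}},"required":["plan"]}

```bash
ls; mkdir -p pics; python3 - <<'E'
from station import *
import cv2
for n in("scene","top"):
    cv2.imwrite(f"pics/{n}0.png",cv2.cvtColor(snapshot(n),cv2.COLOR_RGB2BGR))
    print(n,calibration(n))
print(sense())
E
```

```text
pics
scene {'camera_matrix': array([[370.50847172,   0.        , 257.0647144 ],
       [  0.        , 370.50847172, 186.54392171],
       [  0.        ,   0.        ,   1.        ]]), 'R': array([[ 0.63653301,  0.77110504,  0.01492488],
       [ 0.52264876, -0.41704479, -0.74358047],
       [-0.5671543 ,  0.48111399, -0.66847987]]), 't': array([-0.30766622, -0.24380758,  1.28766052])}
top {'camera_matrix': array([[450.93858264,   0.        , 253.26100898],
       [  0.        , 450.93858264, 199.15372503],
       [  0.        ,   0.        ,   1.        ]]), 'R': array([[-0.01844165, -0.99960533,  0.02119175],
       [-0.99505766,  0.01628109, -0.09795495],
       [ 0.09757127, -0.02289346, -0.99496519]]), 't': array([-0.06082354,  0.56854934,  1.03495814])}
{'t': 0.1, 'q': array([ 1.01351094e+00,  5.28382067e-01,  1.43377514e+00, -2.52615982e-05,
        1.18140986e+00, -1.78550523e-01]), 'qd': array([-2.21045935e-04, -9.38918657e-04, -3.56457305e-03, -8.60349908e-05,
       -1.31227075e-05, -2.30987011e-04]), 'tau': array([-4.32771740e-04, -4.43306530e+01, -1.78587466e+01, -3.06814709e-04,
        3.89715671e-03, -3.62398367e-06]), 'tcp_pos': array([0.23075126, 0.58014632, 0.23042572]), 'tool_rot': array([ 1.88232859e-01,  9.82123931e-01, -9.25341453e-04, -3.44172918e-04]), 'force': array([ 0.02857337, -0.47630229,  0.54542669]), 'ft_torque': array([ 0.00168775, -0.0582461 ,  0.08762568]), 'gripper_force': 0.0, 'finger_gap': 0.9998119299625207}
```

View pics/scene0.png

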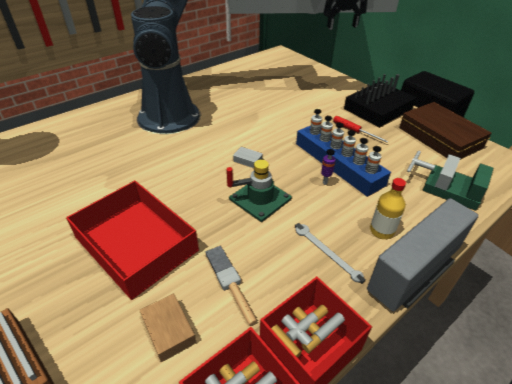

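View pics/top0.png

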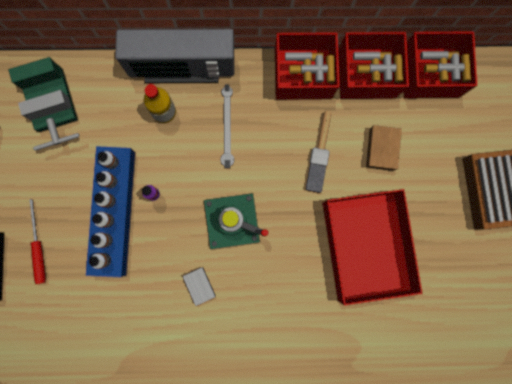

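Candidates for a gauge: six white/black-topped ones in the blue rack (top view, column ~103, rows 157–260), and the purple look-alike standing at (150,192), which I leave alone. The plug is at (231,218), with the red pin at (264,233). The oil bottle at (158,105) also has yellow and red on it but is a bystander. The bin is the empty red tray at (370,245); the three trays at the top hold parts and are scenery.

```bash
cat > h.py <<'E'
from station import *
import numpy as np, cv2
def bp(n,u,v,z):
    c=calibration(n);K,R,t=c["camera_matrix"],c["R"],np.ravel(c["t"])
    d=R.T@np.linalg.solve(K,[u,v,1.]);C=-R.T@t
    return C+d*(z-C[2])/d[2]
def proj(n,X):
    c=calibration(n);p=c["camera_matrix"]@(c["R"]@np.asarray(X,float)+np.ravel(c["t"]));return p[:2]/p[2]
def snap(n,f=None,box=None,k=4):
    im=snapshot(n)
    if f:
        b=im if box is None else im[box[1]:box[3],box[0]:box[2]]
        cv2.imwrite("pics/"+f,cv2.resize(cv2.cvtColor(b,cv2.COLOR_RGB2BGR),None,fx=k,fy=k,interpolation=cv2.INTER_CUBIC))
    return im
def blobs(m,amin=8):
    n,l,s,c=cv2.connectedComponentsWithStats(m.astype(np.uint8))
    return [(c[i].round(1),s[i].tolist(),l==i) for i in range(1,n) if s[i,4]>=amin]
E
python3 - <<'E'
from h import *
im=snap("top","z1.png",(80,140,275,285),4)
h=cv2.cvtColor(im,cv2.COLOR_RGB2HSV);H,S,V=h[...,0],h[...,1],h[...,2]
def show(name,m,z,a=8,rect=False):
    for c,s,l in blobs(m,a):
        print(name,c,s,bp("top",*c,z).round(4))
        if rect:
            pts=cv2.findNonZero(l.astype(np.uint8));r=cv2.minAreaRect(cv2.convexHull(pts));
            for p in cv2.boxPoints(r):print("   ",p.round(1),bp("top",*p,z).round(4))
show("blue",(H>105)&(H<125)&(S>150)&(V>60),.05,300,True)
show("yel",(H>22)&(H<33)&(S>180)&(V>120),.121)
show("red",((H<6)|(H>174))&(S>150)&(V>50),.122,8)
show("green",(H>60)&(H<90)&(S>90),.012,200,True)
blk=(V<60);blk[:,:90]=0;blk[:,130:]=0
show("blk",blk,.126)
E
```

```text
blue [112.4 213.2] [87, 148, 44, 128, 2627] [0.5383 0.2528 0.05  ]
    [ 86.3 273.9] [0.4021 0.3097 0.05  ]
    [ 95.7 146.3] [0.6944 0.2931 0.05  ]
    [131.1 149. ] [0.687  0.2114 0.05  ]
    [121.7 276.5] [0.3947 0.2303 0.05  ]
yel [161.7 100.4] [154, 89, 15, 21, 184] [0.7789 0.128  0.121 ]
yel [229.7 218.5] [223, 212, 15, 14, 172] [ 0.5176 -0.0174  0.121 ]
red [371.8  65.3] [341, 29, 71, 70, 2284] [ 0.8535 -0.3382  0.122 ]
red [437.6  64.6] [407, 29, 70, 69, 1834] [ 0.8537 -0.4862  0.122 ]
red [303.4  65.3] [274, 30, 69, 69, 2499] [ 0.855  -0.1854  0.122 ]
red [313.  62.] [312, 61, 3, 3, 9] [ 0.8624 -0.207   0.122 ]
red [380.9  61.9] [380, 61, 3, 3, 8] [ 0.8612 -0.359   0.122 ]
red [150.7  90.2] [145, 83, 12, 15, 132] [0.8018 0.1518 0.122 ]
red [458.5  93.1] [457, 90, 4, 7, 14] [ 0.7877 -0.5293  0.122 ]
red [369.9 247.1] [323, 190, 99, 115, 7867] [ 0.4511 -0.3162  0.122 ]
red [264.  232.3] [261, 230, 7, 6, 34] [ 0.4867 -0.0902  0.122 ]
red [ 37.6 262.1] [31, 241, 14, 43, 432] [0.4329 0.3868 0.122 ]
green [38.8 77.9] [10, 58, 59, 41, 1446] [0.8742 0.4457 0.012 ]
    [ 8.9 69.4] [0
[... 1133 characters left out ...]
8 0.2297 0.126 ]
blk [100. 177.] [96, 173, 9, 9, 65] [0.6108 0.2581 0.126 ]
blk [126.5 233. ] [122, 175, 8, 101, 307] [0.4904 0.2007 0.126 ]
blk [112.5 183.3] [108, 176, 8, 12, 31] [0.5968 0.2314 0.126 ]
blk [ 98.4 197.7] [94, 194, 10, 8, 66] [0.5663 0.2608 0.126 ]
blk [111.4 202.2] [106, 195, 9, 13, 35] [0.5563 0.2332 0.126 ]
blk [ 96.6 218.4] [93, 214, 9, 9, 62] [0.5223 0.2639 0.126 ]
blk [110.2 220.8] [106, 214, 7, 13, 30] [0.5168 0.2353 0.126 ]
blk [ 94.9 239.4] [91, 235, 9, 9, 64] [0.4781 0.2668 0.126 ]
blk [109.1 240.7] [105, 235, 7, 12, 29] [0.4748 0.237  0.126 ]
blk [107.4 259. ] [104, 254, 6, 13, 30] [0.4366 0.2401 0.126 ]
blk [ 93.2 260.9] [90, 257, 8, 9, 64] [0.4332 0.2696 0.126 ]
```

View pics/z1.png

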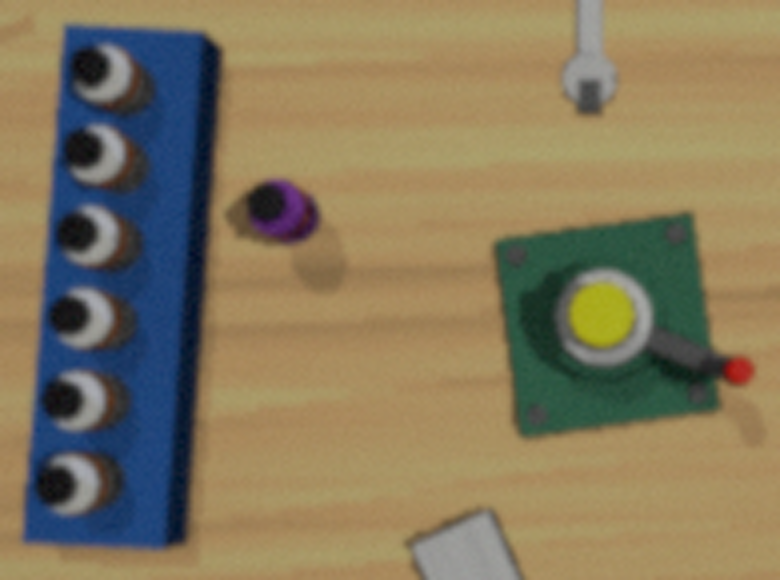

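The crop shows six gauges in the rack, dark buttons out, with the purple one apart at crop (270,200). The yellow knob is at (600,315) and the pin at (738,370). The numbers fit the given sizes: button pitch gives 223 mm against 225, pin radius 79 mm against 80, and the base centre agrees with the plug.

>>> apply_moves([
  [0,0,0,0,0,-0.1565,1],
  [0,0,0,0,0,-0.1565,1],
  [-0.037,-0.0494,0.005,0,0,0,1],
  [-0.037,-0.0494,0.005,0,0,0,1],
  [-0.037,-0.0494,0.005,0,0,0,1],
  [-0.037,-0.0494,0.005,0,0,0,1],
  [-0.037,-0.0494,0.005,0,0,0,1],
  [-0.037,-0.0494,0.005,0,0,0,1],
])

```text
t: 1.15
tcp_pos: [0.434, 0.2686, 0.2011]
tool_rot: [0.033, 0.999, 0.0, 0.0]
force: [0.6, 0.8, -0.3]
finger_gap: -0.002
gripper_force: 0.0
```

```bash
cat >> h.py <<'E'
from scipy.spatial.transform import Rotation as Ro
def to(x,y,z,yaw=None):
    "tool-frame delta from measured pose to target; yaw = world angle of tool y, deg"
    s=sense();R=Ro.from_quat(s["tool_rot"]).as_matrix()
    d=R.T@(np.array([x,y,z])-s["tcp_pos"]);ya=np.degrees(np.arctan2(R[1,1],R[0,1]))
    print("t",round(s["t"],2),"tcp",s["tcp_pos"].round(4),"yaw",ya.round(2),"tilt",R[:,2].round(4),"F",s["force"].round(2),"gap",round(s["finger_gap"],3))
    print("delta tool",d.round(4),end=" ")
    if yaw is not None: print("wz",-np.radians((yaw-ya+90)%180-90).round(4),end="")
    print()
E
python3 - <<'E'
from h import *
to(.4332,.2696,.135,86.2)
snap("scene","s1.png",(280,80,410,200),5)
E
```

```text
t 1.15 tcp [0.434  0.2686 0.2011] yaw 86.24 tilt [ 3.e-04  1.e-04 -1.e+00] F [ 0.63  0.81 -0.29] gap -0.002
delta tool [0.0009 0.0009 0.0661] wz 0.0007
```

View pics/s1.png

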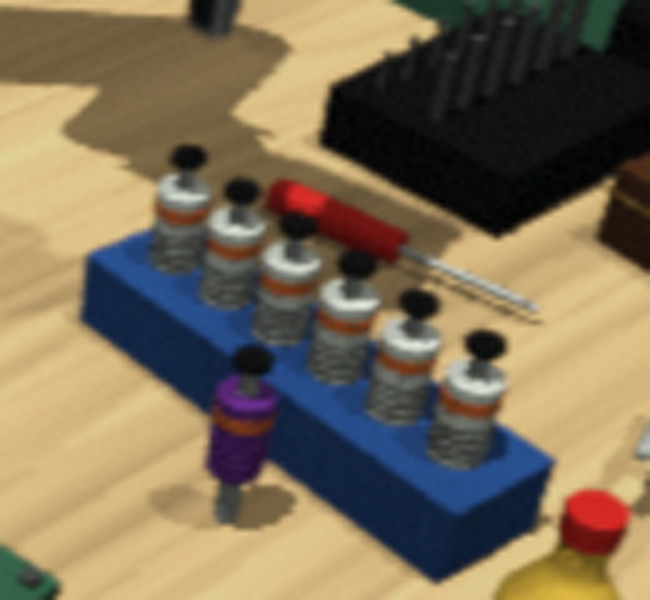

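The scene crop shows six gauges standing with their plungers out, and the purple one on its own in front of the rack. Next I press gauge A, nearest the robot.

>>> apply_moves([
  [0.001,0.001,0.06,0,0,0,1],
  [0,0,0.012,0,0,0,1],
  [0,0,0.006,0,0,0,1],
  [0,0,0.005,0,0,0,1],
  [0,0,0,0,0,0,1],
  [0,0,0,0,0,0,1],
])

```text
t: 1.95
tcp_pos: [0.4328, 0.2722, 0.1207]
tool_rot: [0.032, 0.999, 0.0, 0.002]
force: [-2.0, -1.8, 6.6]
finger_gap: -0.003
gripper_force: 3.7
```

>>> apply_moves([
  [0,0,0.003,0,0,0,1],
  [0,0,0,0,0,0,1],
  [0,0,0,0,0,0,1],
])

```text
t: 2.33
tcp_pos: [0.4337, 0.2722, 0.1202]
tool_rot: [0.032, 0.999, 0.001, 0.003]
force: [-4.6, -4.5, 26.0]
finger_gap: 0.001
gripper_force: 12.9
```

```bash
python3 - <<'E'
from h import *
to(.4332,.2696,.1185,86.2)
snap("scene","s2.png",(280,80,410,200),5)
E
```

```text
t 2.33 tcp [0.4337 0.2722 0.1202] yaw 86.36 tilt [ 0.0062  0.001  -1.    ] F [-4.59 -4.53 26.04] gap 0.001
delta tool [ 0.0004 -0.0026  0.0017] wz 0.0028
```

View pics/s2.png

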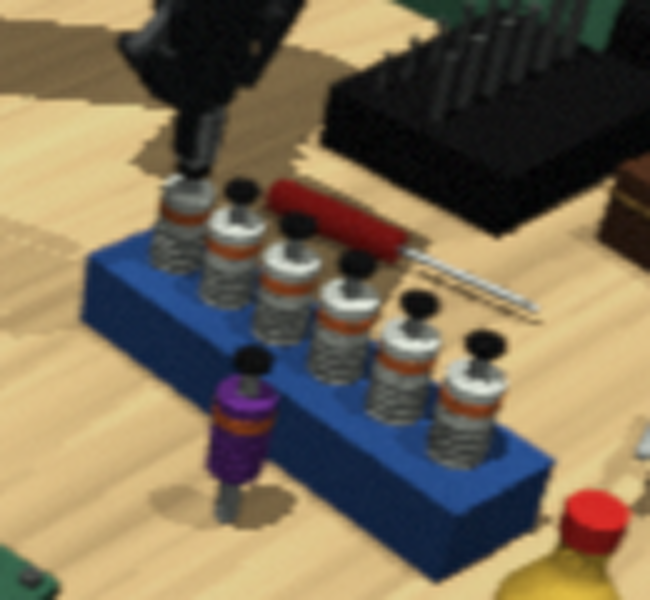

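>>> apply_moves([
  [0,0,-0.03,0,0,0,1],
  [-0.0446,0,0,0,0,0,1],
  [0,0,0,0,0,0,1],
  [0,0,0,0,0,0,1],
])

```text
t: 2.88
tcp_pos: [0.4763, 0.2689, 0.1459]
tool_rot: [0.033, 0.999, 0.0, 0.0]
force: [0.2, 0.0, -0.8]
finger_gap: -0.001
gripper_force: 0.0
```

```bash
python3 - <<'E'
from h import *
to(.4781,.2668,.1185,86.2)
E
```

```text
t 2.88 tcp [0.4763 0.2689 0.1459] yaw 86.26 tilt [ 3.e-04  3.e-04 -1.e+00] F [ 0.18  0.04 -0.79] gap -0.001
delta tool [-0.0019 -0.002   0.0274] wz 0.0011
```

>>> apply_moves([
  [-0.002,-0.002,0.014,0,0,0,1],
  [0,0,0.007,0,0,0,1],
  [0,0,0.008,0,0,0,1],
  [0,0,0,0,0,0,1],
  [0,0,0,0,0,0,1],
])

```text
t: 3.5
tcp_pos: [0.4786, 0.2664, 0.1161]
tool_rot: [0.033, 0.999, 0.0, -0.0]
force: [0.3, 0.3, 0.0]
finger_gap: -0.001
gripper_force: 0.0
```

>>> apply_moves([
  [0,0,0.006,0,0,0,1],
  [0,0,0.004,0,0,0,1],
  [0,0,0,0,0,0,1],
  [0,0,0,0,0,0,1],
])

```text
t: 4.0
tcp_pos: [0.4796, 0.2667, 0.108]
tool_rot: [0.033, 0.999, 0.0, 0.001]
force: [-1.3, 0.2, 11.3]
finger_gap: 0.001
gripper_force: 5.7
```

B bottoms at z 0.108, its full 18 mm stroke, so it is good. A jammed at 0.120, so it is bad. On to C.

>>> apply_moves([
  [0,0,-0.03,0,0,0,1],
  [-0.0445,0,0,0,0,0,1],
  [0,0,0.006,0,0,0,1],
  [0,0,0.007,0,0,0,1],
  [0,0,0.006,0,0,0,1],
  [0,0,0.003,0,0,0,1],
  [0,0,0,0,0,0,1],
  [0,0,0,0,0,0,1],
])

```text
t: 5.0
tcp_pos: [0.525, 0.2637, 0.1197]
tool_rot: [0.032, 0.999, 0.0, 0.004]
force: [-3.1, -3.9, 30.5]
finger_gap: 0.0
gripper_force: 15.4
```

>>> apply_moves([
  [0,0,-0.025,0,0,0,1],
  [-0.043,0,0,0,0,0,1],
  [0,0,0.008,0,0,0,1],
  [0,0,0.007,0,0,0,1],
  [0,0,0.006,0,0,0,1],
  [0,0,0.002,0,0,0,1],
  [0,0,0,0,0,0,1],
  [0,0,0,0,0,0,1],
])

```text
t: 6.0
tcp_pos: [0.5656, 0.2607, 0.1162]
tool_rot: [0.033, 0.999, 0.0, -0.0]
force: [0.6, 0.7, -0.1]
finger_gap: -0.001
gripper_force: 0.0
```

>>> apply_moves([
  [0,0,0.006,0,0,0,1],
  [0,0,0.004,0,0,0,1],
  [0,0,0,0,0,0,1],
  [0,0,0,0,0,0,1],
])

```text
t: 6.5
tcp_pos: [0.5665, 0.2609, 0.108]
tool_rot: [0.033, 0.999, 0.0, 0.001]
force: [-1.9, 0.2, 10.2]
finger_gap: -0.0
gripper_force: 5.1
```

D is good. On to E.

>>> apply_moves([
  [0,0,-0.03,0,0,0,1],
  [-0.0447,0,0,0,0,0,1],
  [0,0,0.006,0,0,0,1],
  [0,0,0.007,0,0,0,1],
  [0,0,0.006,0,0,0,1],
  [0,0,0.002,0,0,0,1],
  [0,0,0,0,0,0,1],
  [0,0,0,0,0,0,1],
])

```text
t: 7.5
tcp_pos: [0.6098, 0.2578, 0.115]
tool_rot: [0.033, 0.999, -0.0, -0.001]
force: [0.4, 0.1, 0.2]
finger_gap: 0.0
gripper_force: 0.0
```

>>> apply_moves([
  [0,0,0.006,0,0,0,1],
  [0,0,0.003,0,0,0,1],
  [0,0,0,0,0,0,1],
  [0,0,0,0,0,0,1],
])

```text
t: 8.0
tcp_pos: [0.6108, 0.2579, 0.1081]
tool_rot: [0.033, 0.999, 0.0, 0.001]
force: [-2.0, -0.1, 9.4]
finger_gap: 0.003
gripper_force: 4.8
```

E is good. On to F.

>>> apply_moves([
  [0,0,-0.03,0,0,0,1],
  [-0.0447,0,0,0,0,0,1],
  [0,0,0.006,0,0,0,1],
  [0,0,0.007,0,0,0,1],
  [0,0,0.006,0,0,0,1],
  [0,0,0.002,0,0,0,1],
  [0,0,0,0,0,0,1],
  [0,0,0,0,0,0,1],
])

```text
t: 9.0
tcp_pos: [0.6559, 0.2548, 0.1199]
tool_rot: [0.032, 0.999, -0.0, 0.002]
force: [-3.2, -2.0, 18.8]
finger_gap: 0.002
gripper_force: 9.5
```

F is bad, so A, C and F are bad and B, D and E are good. Grasping F.

>>> apply_moves([
  [0,0,-0.05,0,0,0,0],
  [0,0,0,0,0,0,-1],
  [0,0,0,0,0,0,-1],
  [0,0,0,0,0,0,-1],
])

```text
t: 9.5
tcp_pos: [0.6534, 0.2545, 0.1633]
tool_rot: [0.033, 0.999, -0.001, -0.002]
force: [0.0, 0.0, 0.6]
finger_gap: 0.852
gripper_force: 0.0
```

```bash
python3 - <<'E'
from h import *
to(.6556,.2549,.060,86.2)
im=snap("top")
h=cv2.cvtColor(im,cv2.COLOR_RGB2HSV);H,S,V=h[...,0],h[...,1],h[...,2]
m=((H<6)|(H>174))&(S>150)&(V>50)
for c,s,l in blobs(m,5000):
    r=cv2.minAreaRect(cv2.convexHull(cv2.findNonZero(l.astype(np.uint8))))
    print("bin",bp("top",*r[0],.06).round(3),r)
    for p in cv2.boxPoints(r): print(bp("top",*p,.07).round(3))
E
```

```text
t 9.5 tcp [0.6534 0.2545 0.1633] yaw 86.24 tilt [-4.1e-03 -9.0e-04 -1.0e+00] F [0.04 0.01 0.59] gap 0.852
delta tool [-0.0026  0.0006  0.1033] wz 0.0007
bin [ 0.451 -0.338  0.06 ] ((371.64068603515625, 246.72128295898438), (107.26243591308594, 83.4824447631836), 80.7538833618164)
[ 0.558 -0.226  0.07 ]
[ 0.585 -0.416  0.07 ]
[ 0.346 -0.442  0.07 ]
[ 0.321 -0.256  0.07 ]
```

>>> apply_moves([
  [-0.002,0.001,0.05,0,0,0,-1],
  [0,0,0.05,0,0,0,-1],
  [0,0,0,0,0,0,-1],
  [0,0,0,0,0,0,1],
  [0,0,0,0,0,0,1],
  [0,0,0,0,0,0,1],
  [0,0,0,0,0,0,1],
], force=50)

```text
t: 10.42
tcp_pos: [0.6585, 0.2558, 0.0678]
tool_rot: [0.033, 0.999, 0.0, 0.002]
force: [-0.3, -1.0, 5.4]
finger_gap: 0.356
gripper_force: 49.4
```

>>> apply_moves([
  [0,0,-0.03,0,0,0,1],
  [0,0,-0.05,0,0,0,1],
  [0,0,-0.05,0,0,0,1],
  [0.01,-0.06,0,0,0,0,1],
  [0.01,-0.06,0,0,0,0,1],
  [0.01,-0.06,0,0,0,0,1],
  [0.01,-0.06,0,0,0,0,1],
  [0.01,-0.06,0,0,0,0,1],
])

```text
t: 11.42
tcp_pos: [0.5864, -0.0421, 0.1952]
tool_rot: [0.033, 0.999, 0.0, -0.0]
force: [0.5, -1.7, -3.4]
finger_gap: 0.361
gripper_force: 50.6
```

>>> apply_moves([
  [0.01,-0.06,0,0,0,0,1],
  [0.01,-0.06,0,0,0,0,1],
  [0.01,-0.06,0,0,0,0,1],
  [0.01,-0.06,0,0,0,0,1],
  [0.01,-0.058,0,0,0,0,1],
  [0,0,0,0,0,0,1],
])

```text
t: 12.18
tcp_pos: [0.5168, -0.3396, 0.1952]
tool_rot: [0.036, 0.999, -0.001, 0.0]
force: [0.4, 0.2, -2.4]
finger_gap: 0.358
gripper_force: 50.8
```

```bash
python3 - <<'E'
from h import *
to(.515,-.335,.12,86.2)
snap("scene","s3.png",(50,0,512,320),1.7)
E
```

```text
t 12.18 tcp [ 0.5168 -0.3396  0.1952] yaw 85.88 tilt [ 9.0e-04 -2.4e-03 -1.0e+00] F [ 0.44  0.15 -2.44] gap 0.358
delta tool [0.0022 0.0046 0.0752] wz -0.0056
```

View pics/s3.png

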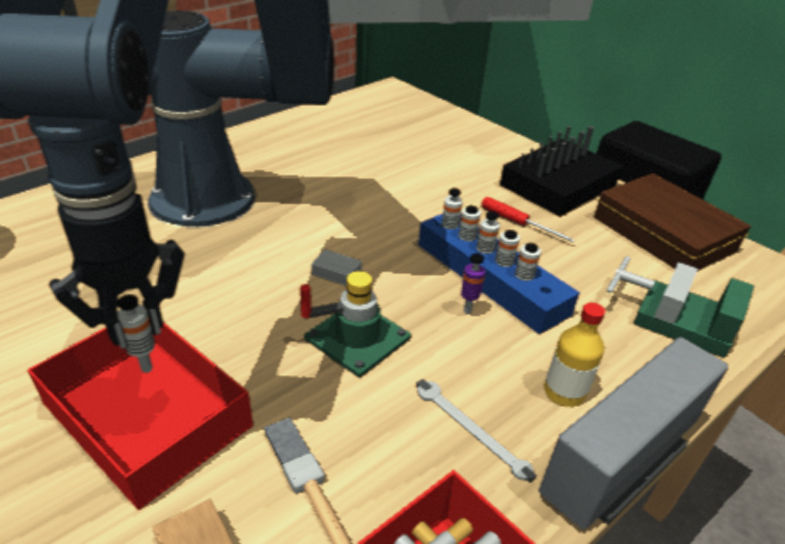

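F is held upright over the red bin at (140,340). The rack shows hole F empty, and buttons B, D and E are in. Lower and release.

>>> apply_moves([
  [0.002,0.004,0.06,0,0,0,1],
  [0,0,0.058,0,0,0,1],
  [0,0,0,0,0,0,1],
  [0,0,0,0,0,0,-1],
  [0,0,0,0,0,0,-1],
  [0,0,0,0,0,0,-1],
  [0,0,-0.06,0,0,0,-1],
  [0,0,-0.06,0,0,0,-1],
])

```text
t: 13.22
tcp_pos: [0.5162, -0.3305, 0.1994]
tool_rot: [0.033, 0.999, -0.0, 0.0]
force: [0.7, -0.7, -0.1]
finger_gap: 0.998
gripper_force: 0.0
```

>>> apply_moves([
  [-0.01,0.06,0,0,0,0,-1],
  [-0.01,0.06,0,0,0,0,-1],
  [0,0.06,0,0,0,0,-1],
  [0,0.06,0,0,0,0,-1],
  [0,0.06,0,0,0,0,-1],
  [0,0.06,0,0,0,0,-1],
  [0,0.06,0,0,0,0,-1],
  [0,0.06,0,0,0,0,-1],
])

```text
t: 14.22
tcp_pos: [0.5684, 0.1491, 0.1993]
tool_rot: [0.033, 0.999, 0.0, 0.002]
force: [1.0, -0.5, -0.2]
finger_gap: 1.0
gripper_force: 0.0
```

```bash
python3 - <<'E'
from h import *
to(.5223,.2639,.063,86.2)
E
```

```text
t 14.22 tcp [0.5684 0.1491 0.1993] yaw 86.22 tilt [ 3.6e-03  2.0e-04 -1.0e+00] F [ 0.99 -0.5  -0.2 ] gap 1.0
delta tool [0.054  0.1114 0.1361] wz 0.0003
```

>>> apply_moves([
  [0.027,0.055,0,0,0,0,-1],
  [0.026,0.055,0,0,0,0,-1],
  [0,0,0,0,0,0,-1],
  [0,0,0.04,0,0,0,-1],
  [0,0,0,0,0,0,-1],
])

```text
t: 14.85
tcp_pos: [0.5207, 0.2591, 0.1561]
tool_rot: [0.033, 0.999, -0.001, -0.002]
force: [1.3, -0.9, -0.4]
finger_gap: 1.004
gripper_force: 0.0
```

```bash
python3 - <<'E'
from h import *
to(.5223,.2639,.063,86.2)
E
```

```text
t 14.85 tcp [0.5207 0.2591 0.1561] yaw 86.19 tilt [-0.0045 -0.0017 -1.    ] F [ 1.31 -0.91 -0.35] gap 1.004
delta tool [-0.0017  0.0051  0.0931] wz -0.0002
```

>>> apply_moves([
  [-0.001,0.004,0.05,0,0,0,-1],
  [0,0,0.043,0,0,0,-1],
  [0,0,0,0,0,0,-1],
  [0,0,0,0,0,0,1],
  [0,0,0,0,0,0,1],
  [0,0,0,0,0,0,1],
  [0,0,0,0,0,0,1],
])

```text
t: 15.72
tcp_pos: [0.5245, 0.2647, 0.0663]
tool_rot: [0.033, 0.999, 0.0, 0.002]
force: [-0.7, -0.3, 5.5]
finger_gap: 0.359
gripper_force: 49.0
```

>>> apply_moves([
  [0,0,-0.03,0,0,0,1],
  [0,0,-0.05,0,0,0,1],
  [0,0,-0.05,0,0,0,1],
  [-0.02,-0.055,0,0,0,0,1],
  [-0.02,-0.055,0,0,0,0,1],
  [-0.01,-0.06,0,0,0,0,1],
  [0,-0.06,0,0,0,0,1],
  [0.01,-0.06,0,0,0,0,1],
])

```text
t: 16.73
tcp_pos: [0.5445, -0.0297, 0.1947]
tool_rot: [0.033, 0.999, -0.0, 0.001]
force: [1.3, -0.6, -3.1]
finger_gap: 0.361
gripper_force: 50.3
```

>>> apply_moves([
  [0.02,-0.058,0,0,0,0,1],
  [0.03,-0.053,0,0,0,0,1],
  [0.03,-0.053,0,0,0,0,1],
  [0.02,-0.058,0,0,0,0,1],
  [0,-0.058,0,0,0,0,1],
  [0,0,0,0,0,0,1],
  [0,0,0,0,0,0,1],
])

```text
t: 17.6
tcp_pos: [0.4254, -0.2998, 0.1942]
tool_rot: [0.033, 0.999, 0.001, -0.0]
force: [-1.2, 0.9, -2.8]
finger_gap: 0.356
gripper_force: 50.6
```

```bash
cat > binpos.py <<'E'
from h import *
im=snap("top")
h=cv2.cvtColor(im,cv2.COLOR_RGB2HSV);H,S,V=h[...,0],h[...,1],h[...,2]
m=((H<6)|(H>174))&(S>150)&(V>50);m[:175]=0;m[:,:290]=0
p=cv2.convexHull(cv2.findNonZero(m.astype(np.uint8)))
r=cv2.minAreaRect(p);print("bin",bp("top",*r[0],.06).round(3),r)
E
python3 - <<'E'
from h import *
to(.40,-.335,.075,86.2)
import binpos
E
```

```text
t 17.6 tcp [ 0.4254 -0.2998  0.1942] yaw 86.17 tilt [-9.0e-04  1.5e-03 -1.0e+00] F [-1.2   0.87 -2.84] gap 0.356
delta tool [ 0.0229 -0.037   0.1192] wz -0.0005
bin [ 0.451 -0.337  0.06 ] ((371.3351135253906, 246.71524047851562), (106.67166900634766, 83.07476043701172), 81.17961883544922)
```

>>> apply_moves([
  [0.023,-0.037,0,0,0,0,1],
  [0,0,0.06,0,0,0,1],
  [0,0,0.058,0,0,0,1],
  [0,0,0,0,0,0,1],
  [0,0,0,0,0,0,-1],
  [0,0,0,0,0,0,-1],
  [0,0,0,0,0,0,-1],
  [0,0,-0.06,0,0,0,-1],
])

```text
t: 18.65
tcp_pos: [0.399, -0.3338, 0.134]
tool_rot: [0.033, 0.999, 0.004, -0.003]
force: [0.8, -1.2, -0.0]
finger_gap: 1.0
gripper_force: 0.0
```

>>> apply_moves([
  [0,0,-0.062,0,0,0,-1],
  [0,0.06,0,0,0,0,-1],
  [0,0.06,0,0,0,0,-1],
  [0,0.06,0,0,0,0,-1],
  [0,0.06,0,0,0,0,-1],
  [0,0.06,0,0,0,0,-1],
  [0,0.06,0,0,0,0,-1],
  [0,0.06,0,0,0,0,-1],
])

```text
t: 19.65
tcp_pos: [0.4289, 0.0851, 0.2]
tool_rot: [0.033, 0.999, -0.0, 0.002]
force: [0.7, -0.6, -0.5]
finger_gap: 0.996
gripper_force: 0.0
```

```bash
python3 - <<'E'
from h import *
to(.4332,.2696,.16,86.2)
E
```

```text
t 19.65 tcp [0.4289 0.0851 0.2   ] yaw 86.22 tilt [ 4.2e-03 -3.0e-04 -1.0e+00] F [ 0.75 -0.64 -0.52] gap 0.996
delta tool [0.008  0.1844 0.04  ] wz 0.0003
```

>>> apply_moves([
  [0.003,0.061,0,0,0,0,-1],
  [0.003,0.062,0,0,0,0,-1],
  [0.002,0.061,0,0,0,0,-1],
  [0,0,0.04,0,0,0,-1],
  [0,0,0,0,0,0,-1],
])

```text
t: 20.27
tcp_pos: [0.4303, 0.2675, 0.1576]
tool_rot: [0.032, 0.999, -0.001, -0.002]
force: [-1.0, 0.2, -0.0]
finger_gap: 1.001
gripper_force: 0.0
```

```bash
python3 - <<'E'
from h import *
to(.4332,.2696,.063,86.2)
E
```

```text
t 20.27 tcp [0.4303 0.2675 0.1576] yaw 86.34 tilt [-0.004  -0.0015 -1.    ] F [-0.99  0.16 -0.01] gap 1.001
delta tool [-0.0031  0.0025  0.0946] wz 0.0024
```

>>> apply_moves([
  [-0.002,0.002,0.05,0,0,0,-1],
  [0,0,0.044,0,0,0,-1],
  [0,0,0,0,0,0,-1],
  [0,0,0,0,0,0,1],
  [0,0,0,0,0,0,1],
  [0,0,0,0,0,0,1],
  [0,0,0,0,0,0,1],
])

```text
t: 21.15
tcp_pos: [0.4355, 0.2695, 0.0661]
tool_rot: [0.033, 0.999, 0.0, 0.001]
force: [-0.9, -1.1, 7.5]
finger_gap: 0.363
gripper_force: 48.8
```

>>> apply_moves([
  [0,0,-0.03,0,0,0,1],
  [0,0,-0.05,0,0,0,1],
  [0,0,-0.05,0,0,0,1],
  [0,-0.06,0,0,0,0,1],
  [0,-0.06,0,0,0,0,1],
  [0,-0.06,0,0,0,0,1],
  [0,-0.06,0,0,0,0,1],
  [0,-0.06,0,0,0,0,1],
])

```text
t: 22.15
tcp_pos: [0.4143, -0.0318, 0.1948]
tool_rot: [0.033, 0.999, -0.0, 0.001]
force: [1.0, -0.3, -2.9]
finger_gap: 0.36
gripper_force: 50.4
```

>>> apply_moves([
  [0,-0.06,0,0,0,0,1],
  [-0.02,-0.058,0,0,0,0,1],
  [-0.02,-0.058,0,0,0,0,1],
  [-0.02,-0.058,0,0,0,0,1],
  [0,-0.058,0,0,0,0,1],
  [0,0,0,0,0,0,1],
  [0,0,0,0,0,0,1],
])

```text
t: 23.02
tcp_pos: [0.4546, -0.3246, 0.194]
tool_rot: [0.033, 0.999, 0.001, -0.001]
force: [0.3, 0.6, -2.4]
finger_gap: 0.36
gripper_force: 50.6
```

```bash
python3 - <<'E'
from h import *
to(.457,-.335,.085,86.2)
import binpos
snap("top","t2.png",None,1.5)
E
```

```text
t 23.02 tcp [ 0.4546 -0.3246  0.194 ] yaw 86.18 tilt [-0.0013  0.002  -1.    ] F [ 0.29  0.56 -2.4 ] gap 0.36
delta tool [-0.0033 -0.0104  0.109 ] wz -0.0003
bin [ 0.452 -0.337  0.06 ] ((371.3648681640625, 246.18917846679688), (106.36614990234375, 83.1858901977539), 80.53767395019531)
```

View pics/t2.png

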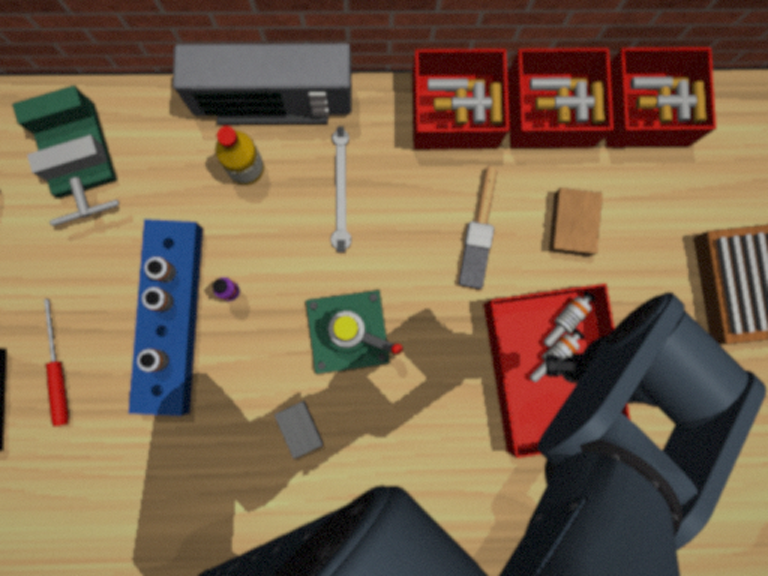

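Empty holes are A, C and F at (157,390), (160,330) and (168,242); the good gauges B, D and E still stand. One reject lies in the bin at (570,320), and the held one is above it at (555,360). Release it near the middle.

>>> apply_moves([
  [0.01,-0.003,0.06,0,0,0,1],
  [0,0,0.05,0,0,0,1],
  [0,0,0,0,0,0,1],
  [0,0,0,0,0,0,-1],
  [0,0,0,0,0,0,-1],
  [0,0,0,0,0,0,-1],
  [0,0,-0.06,0,0,0,-1],
  [0,0,-0.06,0,0,0,-1],
])

```text
t: 24.12
tcp_pos: [0.4451, -0.3277, 0.2059]
tool_rot: [0.033, 0.999, 0.0, -0.0]
force: [1.2, -0.9, -0.1]
finger_gap: 0.999
gripper_force: 0.0
```

>>> apply_moves([
  [-0.01,0.06,0,0,0,0,-1],
  [-0.01,0.06,0,0,0,0,-1],
  [-0.01,0.06,0,0,0,0,-1],
  [-0.01,0.06,0,0,0,0,-1],
  [0,0.03,0,0,0,0,-1],
  [0,0,0,0,0,0,-1],
])

```text
t: 24.88
tcp_pos: [0.503, -0.0589, 0.2054]
tool_rot: [0.031, 1.0, -0.0, 0.001]
force: [0.8, -0.5, -0.4]
finger_gap: 1.0
gripper_force: 0.0
```

```bash
python3 - <<'E'
from h import *
to(.5176,-.0174,.107,86.2)
snap("scene","s4.png",(50,120,310,300),3)
E
```

```text
t 24.88 tcp [ 0.503  -0.0589  0.2054] yaw 86.47 tilt [ 1.3e-03 -4.0e-04 -1.0e+00] F [ 0.75 -0.5  -0.4 ] gap 1.0
delta tool [-0.0119  0.0424  0.0984] wz 0.0046
```

View pics/s4.png

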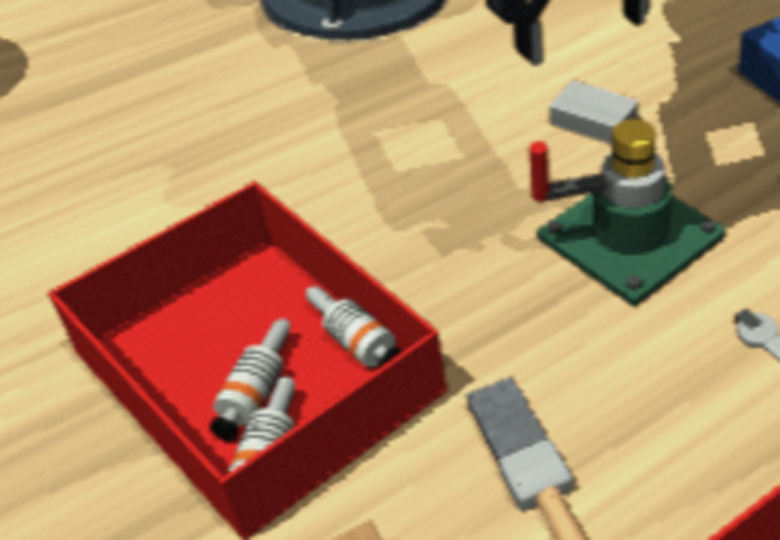

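All three rejects lie inside the bin. The plug is at (633,148) and the pin at (540,170) in the crop. Next is the plug.

>>> apply_moves([
  [-0.012,0.042,0,0,0,0.0046,-1],
  [0,0,0.05,0,0,0,-1],
  [0,0,0,0,0,0,-1],
  [0,0,0,0,0,0,-1],
])

```text
t: 25.42
tcp_pos: [0.5184, -0.0212, 0.1553]
tool_rot: [0.036, 0.999, -0.0, 0.001]
force: [0.2, 0.1, -0.4]
finger_gap: 1.001
gripper_force: 0.0
```

```bash
python3 - <<'E'
from h import *
to(.5176,-.0174,.094,86.2)
# scene-camera cross-checks
im=snap("scene");h=cv2.cvtColor(im,cv2.COLOR_RGB2HSV);H,S,V=h[...,0],h[...,1],h[...,2]
m=(H>20)&(H<35)&(S>170)&(V>80);m[:140]=0;m[190:]=0;m[:,:235]=0;m[:,290:]=0
for c,s,l in blobs(m,30): print("plug",c,s, "exp",proj("scene",(.5176,-.0174,.103)))
m=((H<6)|(H>174))&(S>150)&(V>50);m[:150]=0;m[195:]=0;m[:,:215]=0;m[:,245:]=0
for c,s,l in blobs(m,20): print("pin",c,s,"exp",proj("scene",(.4867,-.0902,.1)))
g=(H>60)&(H<90)&(S>90);g[:170]=0;g[:,:220]=0;g[:,300:]=0
for c,s,l in blobs(g,300):
    r=cv2.convexHull(cv2.findNonZero(l.astype(np.uint8)))[:,0]
    for k in (r[:,0].argmin(),r[:,1].argmax(),r[:,0].argmax()): print("corner",r[k],bp("scene",*r[k],.012).round(4))
E
```

```text
t 25.43 tcp [ 0.5184 -0.0212  0.1553] yaw 85.87 tilt [ 1.2e-03 -5.0e-04 -1.0e+00] F [ 0.19  0.12 -0.4 ] gap 1.001
delta tool [0.0011 0.0038 0.0613] wz -0.0058
plug [260.9 166.3] [255, 160, 13, 13, 140] exp [261.07470344 169.32254185]
plug [260.7 176. ] [255, 174, 12, 5, 37] exp [261.07470344 169.32254185]
pin [229.2 176.6] [227, 167, 6, 20, 93] exp [229.96584335 175.78480873]
corner [230 198] [ 0.4737 -0.0842  0.012 ]
corner [261 220] [ 0.5846 -0.0712  0.012 ]
corner [290 198] [0.5721 0.0388 0.012 ]
```

>>> apply_moves([
  [0.001,0.004,0.03,0,0,0,-1],
  [0,0,0.03,0,0,0,-1],
  [0,0,0,0,0,0,-1],
  [0,0,0,0,0,0,1],
  [0,0,0,0,0,0,1],
  [0,0,0,0,0,0,1],
  [0,0,0,0,0,0,1],
], force=40)

```text
t: 26.35
tcp_pos: [0.5178, -0.0161, 0.0956]
tool_rot: [0.035, 0.999, -0.0, 0.001]
force: [-0.9, -0.5, 5.7]
finger_gap: 0.41
gripper_force: 39.3
```

```bash
python3 - <<'E'
from h import *
to(.5176,-.0174,.094,86.2)
E
```

```text
t 26.35 tcp [ 0.5178 -0.0161  0.0956] yaw 85.98 tilt [ 2.3e-03 -8.0e-04 -1.0e+00] F [-0.92 -0.47  5.69] gap 0.41
delta tool [ 0.0001 -0.0013  0.0016] wz -0.0038
```

>>> apply_moves([
  [0,0,-0.02,0,0,0,1],
  [0,0,-0.04,0,0,0,1],
  [0,0,-0.04,0,0,0,1],
  [0.02,0.056,0,0,0,0,1],
  [0.02,0.056,0,0,0,0,1],
  [0.02,0.056,0,0,0,0,1],
  [0.02,0.056,0,0,0,0,1],
  [0.02,0.056,0,0,0,0,1],
])

```text
t: 27.35
tcp_pos: [0.4363, 0.2723, 0.1948]
tool_rot: [0.035, 0.999, 0.0, 0.0]
force: [1.1, 0.3, -0.8]
finger_gap: 0.406
gripper_force: 40.5
```

>>> apply_moves([
  [0,0,0,0,0,0,1],
  [0,0,0,0,0,0,1],
])

```text
t: 27.6
tcp_pos: [0.4368, 0.2705, 0.1945]
tool_rot: [0.035, 0.999, -0.0, 0.0]
force: [0.4, 0.6, -0.3]
finger_gap: 0.407
gripper_force: 40.6
```

```bash
python3 - <<'E'
from h import *
P=np.array([[.6558,.2549],[.6108,.2581],[.5663,.2608],[.5223,.2639],[.4781,.2668],[.4332,.2696]])
c=P.mean(0);u=np.linalg.svd(P-c)[2][0];u*=-np.sign(u[0])
print(c,u,np.degrees(np.arctan2(u[0],-u[1])));Q=[c+u*s for s in (-.1125,-.0675,-.0225,.0225,.0675,.1125)];print(np.round(Q,4))
to(*Q[-1],.14,np.degrees(np.arctan2(-u[0],u[1])))
E
```

```text
[0.54441667 0.26235   ] [-0.99782644  0.06589688] -93.77835080648778
[[0.6567 0.2549]
 [0.6118 0.2579]
 [0.5669 0.2609]
 [0.522  0.2638]
 [0.4771 0.2668]
 [0.4322 0.2698]]
t 27.6 tcp [0.4368 0.2705 0.1945] yaw 86.04 tilt [ 2.e-04 -4.e-04 -1.e+00] F [ 0.45  0.63 -0.32] gap 0.407
delta tool [ 0.0046 -0.001   0.0545] wz -0.0032
```

>>> apply_moves([
  [0.0046,-0.001,0.05,0,0,0,1],
  [0,0,0.05,0,0,0,1],
  [0,0,0.02,0,0,0,1],
  [0,0,0.012,0,0,0,1],
  [0,0,0,0,0,0,1],
  [0,0,0,0,0,0,1],
])

```text
t: 28.35
tcp_pos: [0.4332, 0.2697, 0.0631]
tool_rot: [0.036, 0.999, 0.0, 0.001]
force: [0.3, 0.1, -0.8]
finger_gap: 0.402
gripper_force: 41.2
```

In the hole with no resistance. Release and check.

>>> apply_moves([
  [0,0,0.002,0,0,0,1],
  [0,0,0,0,0,0,-1],
  [0,0,0,0,0,0,-1],
  [0,0,0,0,0,0,-1],
  [0,0,-0.05,0,0,0,-1],
  [0,0,-0.05,0,0,0,-1],
  [0,0,0,0,0,0,-1],
])

```text
t: 29.22
tcp_pos: [0.4349, 0.271, 0.1639]
tool_rot: [0.035, 0.999, 0.002, 0.004]
force: [-0.9, 0.9, -0.1]
finger_gap: 0.999
gripper_force: 0.0
```

```bash
python3 - <<'E'
from h import *
to(.4771,.2668,.063,86.22)
snap("scene","s5.png",(210,90,410,230),4)
E
```

```text
t 29.23 tcp [0.4349 0.271  0.1639] yaw 85.98 tilt [ 0.0085  0.003  -1.    ] F [-0.91  0.86 -0.11] gap 0.999
delta tool [-0.0416 -0.0016  0.1013] wz -0.0041
```

View pics/s5.png

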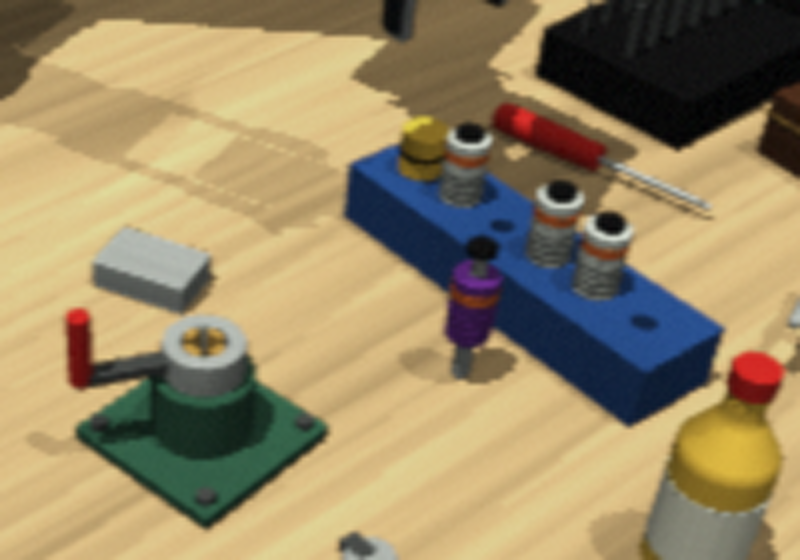

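The plug stands seated in hole A at (422,148). B, D and E stand with their buttons in. The collet is open at (203,342) and the nut is still loose. Pick up good gauge B.

>>> apply_moves([
  [-0.042,-0.001,0.02,0,0,-0.004,-1],
  [0,0,0,0,0,0,-1],
  [0,0,0,0,0,0,-1],
])

```text
t: 29.65
tcp_pos: [0.4725, 0.2654, 0.1389]
tool_rot: [0.033, 0.999, -0.001, -0.002]
force: [0.4, -0.5, 0.2]
finger_gap: 1.003
gripper_force: 0.0
```

```bash
python3 - <<'E'
from h import *
im=snap("top");cv2.imwrite("pics/t3.png",cv2.cvtColor(im,cv2.COLOR_RGB2BGR))
h=cv2.cvtColor(im,cv2.COLOR_RGB2HSV);S,V=h[...,1].astype(int),h[...,2].astype(int)
# steel nut ring: low saturation bright
m=(S<45)&(V>80);m[:205]=0;m[240:]=0;m[:,:210]=0;m[:,260:]=0
for c,s,l in blobs(m,30):
    e=cv2.minEnclosingCircle(cv2.findNonZero(l.astype(np.uint8)));print("nut",c,s,e,bp("top",*e[0],.085).round(4))
print(proj("top",(.5176,-.0174,.085)))
b=(V<60);b[:228]=0;b[250:]=0;b[:,:85]=0;b[:,102:]=0
for c,s,l in blobs(b,20): print("B button",c,s,bp("top",*c,.108).round(4))
to(.4781,.2668,.063,86.2)
E
```

```text
nut [230.6 219.1] [218, 207, 26, 25, 355] ((230.63877868652344, 219.13265991210938), 12.689521789550781) [ 0.5181 -0.0183  0.085 ]
[230.21411995 219.37395177]
B button [ 92.5 240.3] [85, 228, 17, 22, 296] [0.4766 0.2778 0.108 ]
t 29.7 tcp [0.4724 0.2656 0.1393] yaw 86.2 tilt [-0.0035 -0.001  -1.    ] F [-1.13 -0.52  0.21] gap 0.998
delta tool [-0.0059  0.0017  0.0763] wz -0.0
```

>>> apply_moves([
  [-0.0055,0.0015,0.03,0,0,0,-1],
  [0,0,0,0,0,0,-1],
  [0,0,0.044,0,0,0,-1],
  [0,0,0,0,0,0,-1],
  [0,0,0,0,0,0,-1],
])

```text
t: 30.32
tcp_pos: [0.4799, 0.2673, 0.0676]
tool_rot: [0.033, 0.999, 0.0, 0.0]
force: [0.3, 0.5, 0.3]
finger_gap: 1.003
gripper_force: 0.0
```

```bash
python3 - <<'E'
from h import *
to(.4778,.2668,.063,86.2)
E
```

```text
t 30.32 tcp [0.4799 0.2673 0.0676] yaw 86.21 tilt [ 9.e-04  3.e-04 -1.e+00] F [0.32 0.52 0.33] gap 1.003
delta tool [ 0.0021 -0.0006  0.0046] wz 0.0002
```

>>> apply_moves([
  [0.002,0,0.004,0,0,0,-1],
  [0,0,0,0,0,0,-1],
  [0,0,0,0,0,0,1],
  [0,0,0,0,0,0,1],
  [0,0,0,0,0,0,1],
  [0,0,0,0,0,0,1],
  [0,0,0,0,0,0,1],
], force=60)

```text
t: 31.2
tcp_pos: [0.4778, 0.2671, 0.0626]
tool_rot: [0.033, 0.999, -0.0, 0.0]
force: [-0.8, -1.2, 4.0]
finger_gap: 0.358
gripper_force: 59.1
```

```bash
python3 - <<'E'
from h import *
to(.4778,.2668,.063,86.2)
E
```

```text
t 31.2 tcp [0.4778 0.2671 0.0626] yaw 86.2 tilt [ 2.e-04 -1.e-04 -1.e+00] F [-0.8  -1.2   3.97] gap 0.358
delta tool [-0.     -0.0003 -0.0004] wz -0.0
```

>>> apply_moves([
  [0,0,-0.03,0,0,0,1],
  [0,0,-0.05,0,0,0,1],
  [0,0,-0.05,0,0,0,1],
  [-0.0118,-0.0563,0,0,0,0,1],
  [-0.0118,-0.0563,0,0,0,0,1],
  [-0.0118,-0.0563,0,0,0,0,1],
  [-0.0118,-0.0563,0,0,0,0,1],
  [-0.0118,-0.0563,0,0,0,0,1],
])

```text
t: 32.2
tcp_pos: [0.5174, -0.0192, 0.1915]
tool_rot: [0.033, 0.999, 0.0, -0.001]
force: [1.2, -0.8, -3.0]
finger_gap: 0.358
gripper_force: 60.3
```

>>> apply_moves([
  [0,0,0.02,0,0,0,1],
  [0,0,0.02,0,0,0,1],
  [0,0,0,0,0,0,1],
  [0,0,0,0,0,0,1],
])

```text
t: 32.7
tcp_pos: [0.518, -0.0174, 0.1523]
tool_rot: [0.033, 0.999, 0.0, -0.0]
force: [-0.3, -0.0, -2.9]
finger_gap: 0.359
gripper_force: 60.6
```

```bash
python3 - <<'E'
from h import *
to(.518,-.018,.1006,86.2)
E
```

```text
t 32.7 tcp [ 0.518  -0.0174  0.1523] yaw 86.21 tilt [-1.e-04  1.e-04 -1.e+00] F [-0.35 -0.05 -2.85] gap 0.359
delta tool [-0.     -0.0006  0.0517] wz 0.0002
```

Shank tip at 0.102, on the axis. I lower to contact depth first, 5 mm into the mouth.

>>> apply_moves([
  [0,-0.0005,0.012,0,0,0,1],
  [0,0,0.006,0,0,0,1],
  [0,0,0.005,0,0,0,1],
  [0,0,0,0,0,0,1],
])

```text
t: 33.2
tcp_pos: [0.5178, -0.018, 0.1289]
tool_rot: [0.033, 0.999, 0.0, -0.0]
force: [0.0, 0.5, -2.9]
finger_gap: 0.36
gripper_force: 60.6
```

>>> apply_moves([
  [0,0,0.01,0,0,0,1],
  [0,0,0.01,0,0,0,1],
  [0,0,0.006,0,0,0,1],
  [0,0,0,0,0,0,1],
  [0,0,0,0,0,0,1],
])

```text
t: 33.83
tcp_pos: [0.5178, -0.0181, 0.1033]
tool_rot: [0.033, 0.999, 0.0, -0.0]
force: [0.0, -0.3, -3.8]
finger_gap: 0.359
gripper_force: 60.6
```

>>> apply_moves([
  [0,0,0.003,0,0,0,1],
  [0,0,0.001,0,0,0,1],
  [0,0,0,0,0,0,1],
  [0,0,0,0,0,0,1],
])

```text
t: 34.33
tcp_pos: [0.5181, -0.0182, 0.1005]
tool_rot: [0.033, 0.999, -0.0, 0.001]
force: [-0.8, -0.6, 5.1]
finger_gap: 0.36
gripper_force: 61.7
```

Force changes by +8 N at exactly the home height, so the gauge is seated. Release, rise and turn towards the handle.

>>> apply_moves([
  [0,0,0,0,0,0,-1],
  [0,0,0,0,0,0,-1],
  [0,0,0,0,0,0,-1],
  [0,0,-0.05,0,0,0,-1],
  [0,0,-0.05,0,0,0,-1],
  [0,0,0,0,0,0.173,-1],
  [0,0,0,0,0,0.173,-1],
  [0,0,0,0,0,0.173,-1],
])

```text
t: 35.33
tcp_pos: [0.5178, -0.0181, 0.1995]
tool_rot: [0.291, 0.957, -0.0, 0.0]
force: [-0.0, -0.4, 0.2]
finger_gap: 0.998
gripper_force: 0.0
```

>>> apply_moves([
  [0,0,0,0,0,0.173,-1],
  [0,0,0,0,0,0.173,-1],
  [0,0,0,0,0,0.173,-1],
  [0,0,0,0,0,0.173,-1],
  [0,0,0,0,0,0.173,-1],
  [0,0,0,0,0,0.173,-1],
  [0,0,0,0,0,0.173,-1],
  [0,0,0,0,0,0.173,-1],
])

```text
t: 36.33
tcp_pos: [0.5177, -0.0181, 0.1991]
tool_rot: [0.835, 0.551, -0.0, -0.0]
force: [0.9, -0.3, 0.2]
finger_gap: 0.999
gripper_force: 0.0
```

```bash
python3 - <<'E'
from h import *
snap("scene","s6.png",(200,120,300,230),5)
im=snap("top")
h=cv2.cvtColor(im,cv2.COLOR_RGB2HSV);H,S,V=h[...,0],h[...,1],h[...,2]
m=((H<6)|(H>174))&(S>150)&(V>50);m[:215]=0;m[250:]=0;m[:,:245]=0;m[:,280:]=0
for c,s,l in blobs(m,8): print("pin",c,s,bp("top",*c,.122).round(4))
to(.4867,-.0902,.13,-23)
print(sense()["q"].round(2))
E
```

```text
pin [263.9 232.2] [261, 230, 7, 6, 34] [ 0.487 -0.09   0.122]
t 36.42 tcp [ 0.5177 -0.0181  0.1991] yaw -22.83 tilt [-4.e-04  1.e-04 -1.e+00] F [-0.21 -0.26 -0.03] gap 1.002
delta tool [-0.0785 -0.0006  0.0691] wz 0.003
[-0.25  0.43  1.73  0.    0.98  0.15]
```

View pics/s6.png

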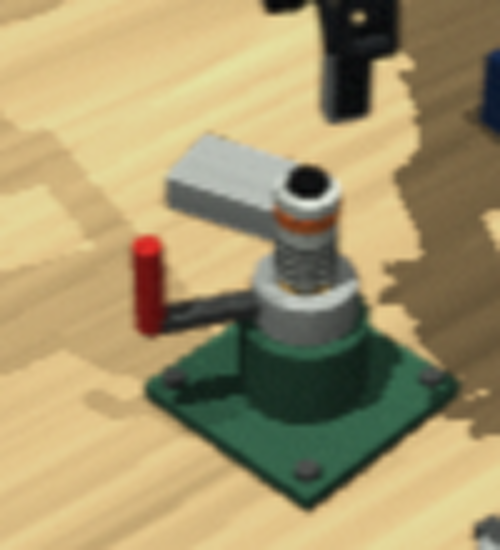

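The gauge stands seated and upright in the collet at (307,230), and the pin at (148,285) has not moved. Now the handle.

>>> apply_moves([
  [-0.04,0,0,0,0,0,0],
  [-0.0385,-0.0005,0,0,0,0,0],
  [0,0,0.03,0,0,0,0],
  [0,0,0,0,0,0,0],
  [0,0,0,0,0,0,0],
])

```text
t: 37.05
tcp_pos: [0.4873, -0.0901, 0.1698]
tool_rot: [0.833, 0.554, 0.0, 0.0]
force: [0.2, -0.9, 0.4]
finger_gap: 0.502
gripper_force: 0.0
```

```bash
python3 - <<'E'
from h import *
to(.4868,-.0901,.09,-23)
E
```

```text
t 37.05 tcp [ 0.4873 -0.0901  0.1698] yaw -22.74 tilt [ 4.e-04 -1.e-04 -1.e+00] F [ 0.18 -0.93  0.36] gap 0.502
delta tool [-0.0002 -0.0005  0.0798] wz 0.0045
```

>>> apply_moves([
  [0,0,0.04,0,0,0,0],
  [0,0,0.039,0,0,0,0],
  [0,0,0,0,0,0,0],
  [0,0,0,0,0,0,1],
  [0,0,0,0,0,0,1],
  [0,0,0,0,0,0,1],
  [0,0,0,0,0,0,1],
], force=25)

```text
t: 37.92
tcp_pos: [0.488, -0.0905, 0.092]
tool_rot: [0.833, 0.553, 0.001, 0.001]
force: [-0.7, 1.3, 8.2]
finger_gap: 0.175
gripper_force: 25.7
```

>>> apply_moves([
  [0.0004,-0.0079,0,0,0,0.1,1],
  [0.0008,-0.0112,0,0,0,0.14,1],
  [0.0008,-0.0112,0,0,0,0.14,1],
  [0.0008,-0.0112,0,0,0,0.14,1],
  [0,0,0,0,0,0,1],
])

```text
t: 38.55
tcp_pos: [0.4551, -0.0654, 0.092]
tool_rot: [0.947, 0.32, 0.001, 0.001]
force: [-1.9, -1.5, 8.5]
finger_gap: 0.181
gripper_force: 25.8
```

```bash
cat > arc.py <<'E'
from h import *
s=sense();d=s["tcp_pos"][:2]-[.518,-.018];R=Ro.from_quat(s["tool_rot"]).as_matrix()
a=np.degrees(np.arctan2(d[1],d[0]))
print("r",np.hypot(*d).round(4),"nut turned",np.radians((-113.2-a)%360).round(3),"tool yaw turn",np.radians((-22.7-np.degrees(np.arctan2(R[1,1],R[0,1])))%360).round(3),"F tool",(R.T@s["force"]).round(1),"z",s["tcp_pos"][2].round(4),"tilt",R[:,2].round(3),"q6",s["q"][5].round(2))
E
python3 arc.py
```

```text
r 0.0788 nut turned 0.52 tool yaw turn 0.523 F tool [-2.5  0.1 -8.5] z 0.092 tilt [ 0.003 -0.002 -1.   ] q6 0.53
```

Tracking well. Continue.

>>> apply_moves([
  [0.0008,-0.0112,0,0,0,0.14,1],
  [0.0008,-0.0112,0,0,0,0.14,1],
  [0.0008,-0.0112,0,0,0,0.14,1],
  [0.0008,-0.0112,0,0,0,0.14,1],
  [0.0008,-0.0112,0,0,0,0.14,1],
  [0.0008,-0.0112,0,0,0,0.14,1],
  [0,0,0,0,0,0,1],
])

```text
t: 39.42
tcp_pos: [0.4409, -0.0015, 0.092]
tool_rot: [0.996, -0.094, 0.002, 0.0]
force: [-1.0, -2.0, 9.0]
finger_gap: 0.177
gripper_force: 25.9
```

```bash
python3 arc.py
```

```text
r 0.0789 nut turned 1.376 tool yaw turn 1.363 F tool [-0.5  2.2 -9. ] z 0.092 tilt [ 0.004 -0.001 -1.   ] q6 1.5
```

>>> apply_moves([
  [0.0008,-0.0112,0,0,0,0.14,1],
  [0.0008,-0.0112,0,0,0,0.14,1],
  [0.0004,-0.008,0,0,0,0.1,1],
  [0.0002,-0.004,0,0,0,0.05,1],
  [0,0,0,0,0,0,1],
], force=60)

```text
t: 40.05
tcp_pos: [0.4551, 0.0291, 0.0921]
tool_rot: [0.952, -0.305, 0.003, 0.0]
force: [-0.6, -4.5, 7.7]
finger_gap: 0.164
gripper_force: 58.5
```

```bash
python3 arc.py
```

```text
r 0.0786 nut turned 1.809 tool yaw turn 1.794 F tool [ 2.2  4.  -7.7] z 0.0921 tilt [ 0.005 -0.002 -1.   ] q6 2.01
```

>>> apply_moves([
  [0.0002,-0.004,0,0,0,0.05,1],
  [0.0002,-0.004,0,0,0,0.05,1],
  [0.0002,-0.004,0,0,0,0.05,1],
  [0,0,0,0,0,0,1],
])

```text
t: 40.55
tcp_pos: [0.4558, 0.0296, 0.0919]
tool_rot: [0.93, -0.368, -0.002, 0.01]
force: [-18.8, -51.1, 17.6]
finger_gap: 0.169
gripper_force: 62.1
```

```bash
python3 arc.py
```

```text
r 0.0783 nut turned 1.819 tool yaw turn 1.928 F tool [ 21.3  50.4 -16.5] z 0.0919 tilt [-0.012 -0.016 -1.   ] q6 2.18
```

Hard stop reached: 50 N with no further turn. Ease off, release and rise.

>>> apply_moves([
  [0,0.009,0,0,0,-0.1,1],
  [0,0,0,0,0,0,0],
  [0,0,0,0,0,0,0],
  [0,0,0,0,0,0,0],
  [0,0,-0.05,0,0,0,0],
  [0,0,-0.06,0,0,0,0],
  [-0.06,0,0,0,0,0,0],
  [-0.02,0,0,0,0,0,0],
])

```text
t: 41.55
tcp_pos: [0.3884, 0.0841, 0.2005]
tool_rot: [0.945, -0.327, -0.001, 0.0]
force: [-0.2, -0.1, 0.2]
finger_gap: 0.501
gripper_force: 0.0
```

```bash
python3 - <<'E'
from h import *
to(.4,.1,.2)
im=snap("top","t4.png",(80,140,430,310),2.2)
h=cv2.cvtColor(im,cv2.COLOR_RGB2HSV);H,S,V=h[...,0],h[...,1],h[...,2]
m=((H<6)|(H>174))&(S>150)&(V>50);m[:195]=0;m[280:]=0;m[:,:180]=0;m[:,290:]=0
for c,s,l in blobs(m,8):
    p=bp("top",*c,.122);print("pin",c,s,p.round(4),np.arctan2(p[1]+.018,p[0]-.518))
snap("scene","s7.png",(50,80,410,300),2.2)
E
```

```text
t 41.55 tcp [0.3884 0.0841 0.2005] yaw -128.14 tilt [-2.4e-03  5.0e-04 -1.0e+00] F [-0.21 -0.07  0.18] gap 0.501
delta tool [-0.0007 -0.0197  0.0005] 
pin [208.2 247.9] [205, 245, 8, 7, 38] [0.4558 0.029  0.122 ] 2.493890191273555
```

View pics/s7.png

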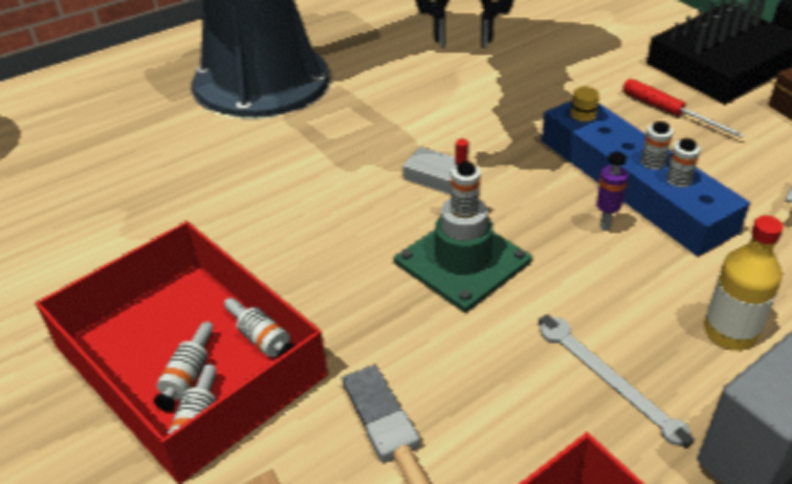

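View pics/t4.png

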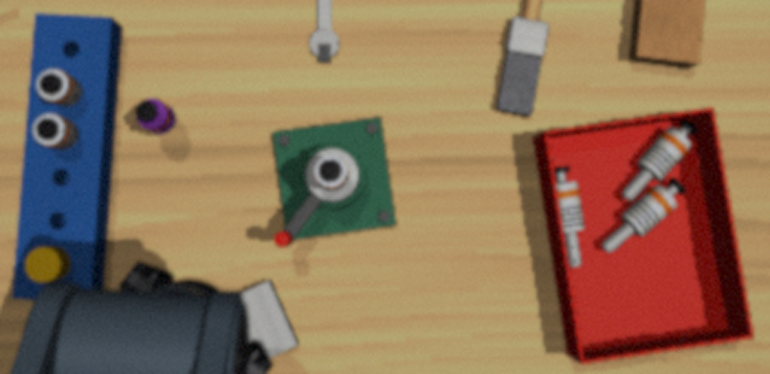

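The gauge is upright in the collet, and the pin at (283,238) has turned 1.81 rad to its stop. All three rejects lie in the bin, the plug and two good gauges stand in the rack, and the bystanders have not moved.

```bash
python3 -c "
from station import *
print(sign_off())"
```

```text
the job is handed in; nothing more can be done
None
```

I handed the job in at about 42 s: all six gauges tried, the three bad ones in the red bin, the plug and two good gauges standing in the rack, and one good gauge seated in the collet with the nut turned to its stop; no verdict came back.

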